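# Knock a stuck slug out of a bushing

### The arm

A 7-joint arm with a two-finger parallel gripper is mounted at the origin on the work surface. World frame = base frame: x ahead of the robot, y to its left, z up, the work surface at z = 0. Lengths are in mm, angles in rad, forces in N, time in s.
With the tool pointing down it reaches from about 425 to 875 mm from the base axis. Payload 8.4 kg.
Tool frame: the origin (TCP) lies at the very end of the fingers, on their centre line; the grasp point (between the pads) lies 19 mm behind it; z points along the fingers, y is the line along which they close (so a half turn about z gives the same grasp; the last joint's range is limited). The gripper opens to 85 mm and grips with 20 to 120 N. Pads are 22 mm wide; open, the fingers measure 114 mm over their backs; the gripper's body (76 mm by 85 mm) begins 54 mm behind the grasp point. The pads swing forward as they close: fully open they stand 13 mm farther back than shut.
Start: joints at [-1.445, 0.333, 0.04, 1.465, -0.013, 1.343, -0.059], TCP at [144.896, 633.616, 231.308] pointing down, gripper open.
Joint ranges: [-2.58, 2.58], [-0.38, 2.09], [-1.3, 1.39], [0.25, 2.4], [-1.5, 4.64], [0.08, 2.09], [-2.65, 2.65]. Speed limits (rad/s): [2.22, 2.22, 2.79, 2.79, 3.14, 3.14, 3.14].

### API

Orientations are given as [roll, pitch, yaw] about the fixed x, y, z axes, in that order (R = Rz(yaw) Ry(pitch) Rx(roll)).
In Python, from plant import get_state, cams, workorder gives the robot as it stands.
- The arm moves only by the tool move_arm, never from a script. Its argument "increments" is a list of rows, each a list of 2 entries, a list of its own where there are three numbers: the shift along the tool's x, y, z in units of 0.75 m (1.0 is 0.75 m), then the turn about the tool's z in units of 45 degrees (1.0 is 45 degrees). In form: [[[tx, ty, tz], twist], ...]. A call has exactly 8 rows; each row is the pose to reach, as a shift and turn from the pose commanded when the call began, along the tool's axes at that moment; what a row does not reach only later rows make up. A row lasts 1/12 s, in which the tool goes at most 41.7 mm and 7.16 degrees, less where a joint would pass 70% of its speed; a pose out of reach is approached as far as the arm can. A call with a number of a shift or a turn outside -1 to 1 is refused whole. A call with a gripper value outside its range is refused whole. "jaw" is the opening, from -1 (shut) to 1 (fully open), set as the call begins (left out, the last holds). The fingers move at their own pace and stop on an object; "grip_force" is the grip in N (left out, the last holds). Time passes only in rows, so rows that repeat a pose let the fingers close, or fill a call up. It gives the time, the measured TCP pose, the force, the opening and the grip force at its end, in the units of the state.
- get_state(): the state, without advancing time (a new reading comes with each control period).
- cams.read_camera(name): name is "side" or "top" or "wrist"; returns the picture (420x560x3 uint8, red, green, blue); there is no depth.
- cams.camera_model(name): a dict with "camera_matrix" (3x3 intrinsics, pixels), "camera_from_world" (4x4, takes a point from world to camera coordinates). Camera axes: x right, y up, looking along -z (the intrinsics and any distortion apply to the point x, -y, -z); pixel columns grow to the right and rows downward; lengths in mm; the calibration is good to about 2 mm. A picture is of the moment at which its call begins: read the wrist's pose just before it. camera_model takes no time and is no camera call; for the wrist camera it gives the pose at the moment of the call.
- workorder.close_job(): hands the job in; it is judged then, once.
The state is a dict: "time_s": time; "qpos": joint angles; "joint_vel": joint speeds; "effort": joint torques, N m; "eef_pos": TCP position; "orientation": TCP orientation; "contact_force": force on the tool from outside, world axes, zero at the start; "wrist_torque": the same for the moment, N m; "width": finger opening in mm; "gripper_force": force on a finger pad.
Only numpy, scipy, OpenCV 4.12 (cv2) and the standard library are available. Lean on these libraries where they do the work, as an engineer would, in place of code of your own. Each camera call takes 0.05 s, during which the arm holds its last target. There are 200 camera calls.

### The job

A brass slug is stuck inside the steel bushing of the blue knock-out fixture. Take the knock-out tool from its wooden block by the handle, feel its off-centre pin into the bore and push the slug down and out of the bottom into the pan, pressing gently all the while. Then put the tool back upright and fully home in the hole of its block, let go of it, and leave the other things on the bench alone.

Things in the scene. Friction and masses are not known exactly. Their poses are not given: they have to be found in the camera images.
- fixture: Fixed stand, 150 (x) x 122 (y) mm: two upright blue cheeks 12 mm thick at y = +-55 mm under a dark steel plate (12 mm thick, top at z = 102 mm), a thick plain steel bushing standing in the plate's middle, and below it an aluminium catch pan between the cheeks (floor 4 mm thick, front and back walls 20 mm high). Origin: on the bench, on the bore's axis; z up.
- bore_mouth (a point): Centre of the bushing's bore at its flat upper rim, 115 mm above the bench, 13 mm above the plate. Bushing 44 mm outside; bore 18.4 mm diameter, vertical, open right through, lower end 60 mm above the bench.
- slug: Brass cylinder, 15 mm diameter, 22 mm tall, about 45 g, wedged in the bore by burrs on opposite sides. Origin: centre of its underside, z up; at the start 64 to 74 mm above the bench (its top 19 to 29 mm below the rim). It slides down under about 7 to 16 N, at any speed, and drops free when pushed out below the bore; a pin tip 58 mm below the rim has it out.
- block: Fixed wooden tool block, 80 x 80 x 84 mm high, with one vertical hole, 30 mm diameter and 80 mm deep, in the middle of its top. Origin: centre of its underside, z up.
- driver: Knock-out tool standing in the block, 340 g: square black handle 26 x 26 mm on a round steel chuck (46 mm diameter, 14 mm thick) whose flat underside rests on the block's top; a steel pin points down from the chuck. Origin: on the handle's axis at the chuck's underside; x, y square to the handle's faces, z up: handle from 14 to 74 mm, pin from 0 to -75 mm. Press with less than 40 N.
- driver_grip (a point): Middle of the tool's handle (44 mm above the chuck's underside). The pin (14 mm diameter, 75 mm long below the chuck) is parallel to the handle but NOT in line with it: its axis lies 5 mm beside the handle's axis, in a direction that differs each time and is not measured. It can be seen from the side or felt for, and stays put in use. Touch down slowly (10 mm/s): impacts count.
- spare_bushing: Bystander: loose spare steel bushing standing upright, 44 mm outside, 55 mm tall. Origin: centre of its underside.
- wrench: Bystander: loose steel wrench lying flat. Origin: on its underside.
- oil_can: Bystander: loose green can, 60 mm diameter, 130 mm tall. Origin: centre of its underside.
Things that resemble listed ones, but are neither listed nor needed, are in the scene too. There is more than one size of the fixture; the job needs the smaller.

How it is judged (in metres and radians):
On the way, in this order (a step that is already met when the one before it is completed fails the run):
1. the tool's pin is at least 15 mm down the bore, in contact with the slug (z of driver in the frame of fixture below 0.175 m and horizontal distance between driver and fixture below 0.012 m and angle between driver's own z axis and vertical below 0.2 rad and contact force between driver and slug above 1 N).
2. the slug is out of the bore and down in the pan (z of slug in the frame of fixture below 0.03 m and horizontal distance between slug and fixture below 0.09 m), for 0.1 s.
At the end, for the whole second after the job is handed in: The slug lies still in the fixture's pan (lower than 30 mm above the bench, within the pan's outline); the tool stands upright (within 0.08 rad) and still in its block, its chuck down on the block's top (within 4 mm) and within 10 mm of the hole's centre, released (z of slug in the frame of fixture below 0.03 m and x of slug in the frame of fixture between -0.075 and 0.075 m and y of slug in the frame of fixture between -0.05 and 0.05 m and horizontal distance between driver and block below 0.01 m and z of driver in the frame of block below 0.088 m and angle between driver's own z axis and vertical below 0.08 rad and linear speed of driver below 0.02 m/s and linear speed of slug below 0.05 m/s); the robot touches nothing.
It fails at once if the tool presses on the fixture or on the slug with more than 40 N (contact force between driver and fixture above 40 N or contact force between driver and slug above 40 N).
It fails at once if the spare bushing, the wrench or the oil can is moved by more than 20 mm (distance of any of spare_bushing, wrench, oil_can from where it was at the start of the episode above 0.02 m).
It also fails if it takes over 72 s, if anything falls off the work surface, if the arm or the gripper's body presses on something with over 40 N, if the wrist force passes 120 N, or if a joint passes its speed limit or range.

## Working session

There is one attempt and no reset: what is moved stays moved. The work goes in short steps, Python scripts to look and compute and a tool call to move; the robot and the scene stay as the last step left them, time stands still between calls to the robot, and variables do not carry over. Pictures are saved under pics/ and viewed, at most 10 in all, crops included, and the job is handed in when it is done.

Besides the shell and the picture viewer there is one more tool, called after "Call:" in YAML: its name, and indented under it one key for each argument. move_arm: Moves the arm, as the interface text tells. Shifts and turns lie within -1 to 1; 1 stands for 0.75 m of shift or 45 degrees of turn. Its arguments: {"type":"object","properties":{"increments":{"type":"array","items":{"type":"array"}},"jaw":{"type":"number"},"grip_force":{"type":"number"}},"required":["increments"]}

```bash
mkdir -p pics; ls
python3 - <<'E'
from plant import get_state,cams
import cv2,numpy as np
s=get_state();print(s)
a=[]
for n in ["side","top"]:
    i=cams.read_camera(n);cv2.imwrite(f"pics/{n}0.png",i[:,:,::-1]);m=cams.camera_model(n);print(n,np.round(m["camera_matrix"],1).tolist(),np.round(m["camera_from_world"],3).tolist(),m.keys())
E
```

```text
pics
{'time_s': 0.0, 'qpos': array([-1.44521894,  0.33388513,  0.03987029,  1.46628083, -0.01335551,
        1.34331037, -0.05847061]), 'joint_vel': array([ 2.86986871e-04, -9.35389031e-04,  7.39097239e-04,  5.29120863e-05,
        7.27853913e-04, -2.04939967e-03, -1.70039634e-04]), 'effort': array([ 1.38594638e-03, -6.58547616e+01,  1.36652749e+00, -4.05552542e+01,
        1.70292053e-02,  1.24691759e-02,  5.12971656e-05]), 'eef_pos': array([144.81651142, 633.18716482, 230.43321998]), 'orientation': array([-3.13998102e+00,  1.50969848e-04,  2.91684081e+00]), 'contact_force': array([-0.24180428, -0.61756104,  0.92769603]), 'wrist_torque': array([ 0.03183271, -0.00586351, -0.00380805]), 'gripper_force': 0.0, 'width': 85.61333748727405}
side [[489.3, 0.0, 284.3], [0.0, 489.3, 203.8], [0.0, 0.0, 1.0]] [[-0.87, -0.492, -0.021, 498.903], [0.331, -0.615, 0.716, -335.603], [-0.365, 0.616, 0.698, -759.9], [0.0, 0.0, 0.0, 1.0]] dict_keys(['camera_matrix', 'camera_from_world'])
top [[489.8, 0.0, 276.3], [0.0, 489.8, 209.7], [0.0, 0.0, 1.0]] [[0.021, -1.0, 0.008, -95.381], [0.998, 0.022, 0.067, -603.515], [-0.067, 0.007, 0.998, -993.555], [0.0, 0.0, 0.0, 1.0]] dict_keys(['camera_matrix', 'camera_from_world'])
```

View pics/side0.png

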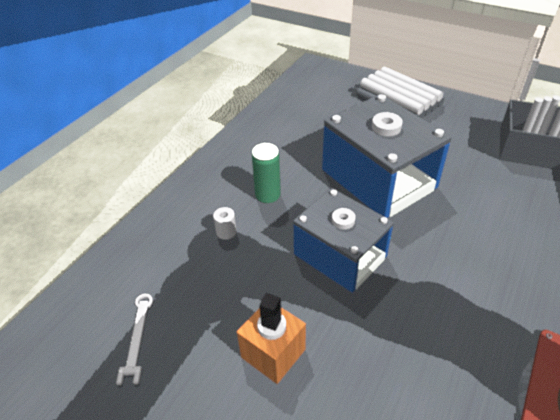

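View pics/top0.png

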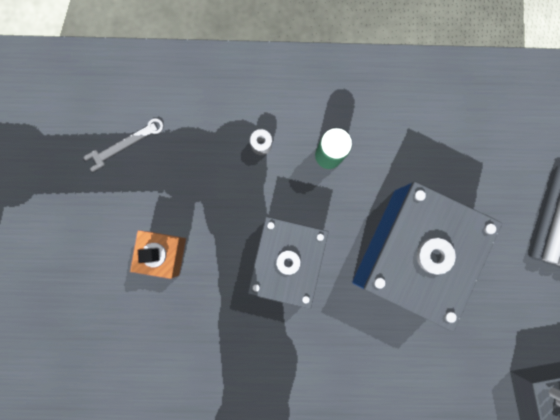

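Two fixtures: the small one has its bushing at top (288,263) / side (343,217). The large one is at top (437,257) / side (387,123). The small one is wanted. The tool block is at top (153,254) / side (271,330), the spare bushing at side (225,222), the can at (266,172) and the wrench at (137,340). An enlarged crop will confirm this.

```bash
cat > h.py <<'E'
import numpy as np,cv2
from scipy.optimize import least_squares
from plant import get_state,cams
def proj(m,p):
    c=(m["camera_from_world"]@np.append(p,1))[:3]; k=m["camera_matrix"]@np.array([c[0],-c[1],-c[2]]); return k[:2]/k[2]
def tri(obs,p0=(500,-100,100)):
    r=least_squares(lambda p:np.concatenate([proj(m,p)-np.array(u) for m,u in obs]),p0); return r.x,np.abs(r.fun).max()
def onplane(m,u,z):
    r=least_squares(lambda p:proj(m,[p[0],p[1],z])-np.array(u),(500,-100)); return r.x
E
python3 - <<'E'
from h import *
s=cv2.imread("pics/side0.png");t=cv2.imread("pics/top0.png")
def c(i,x,y,w,h):return cv2.resize(i[y:y+h,x:x+w],(400,300),interpolation=cv2.INTER_CUBIC)
o=np.vstack([np.hstack([c(s,220,285,112,84)[:],c(s,290,185,112,84)]),np.hstack([c(t,100,213,112,84),c(t,233,221,112,84)])])
cv2.imwrite("pics/crop.png",o)
S,T=cams.camera_model("side"),cams.camera_model("top")
print("bore",tri([(S,(343.5,217)),(T,(288.3,262.8))]))
print("bigbore",tri([(S,(387,123)),(T,(437,257))]))
print("spare",tri([(S,(225,215)),(T,(261,140))]),"can",tri([(S,(266,152)),(T,(336,143))]))
E
```

```text
bore (array([ 500.79295483, -106.27666109,  110.89009275]), np.float64(0.3154275017500936))
bigbore (array([ 519.14624053, -369.48798816,  157.53115415]), np.float64(0.8950982300039527))
spare (array([743.70311036, -48.75928794,  50.36223124]), np.float64(0.4236899352434875)) can (array([ 725.46361014, -191.5610778 ,  125.00398212]), np.float64(0.5222482507213613))
```

View pics/crop.png

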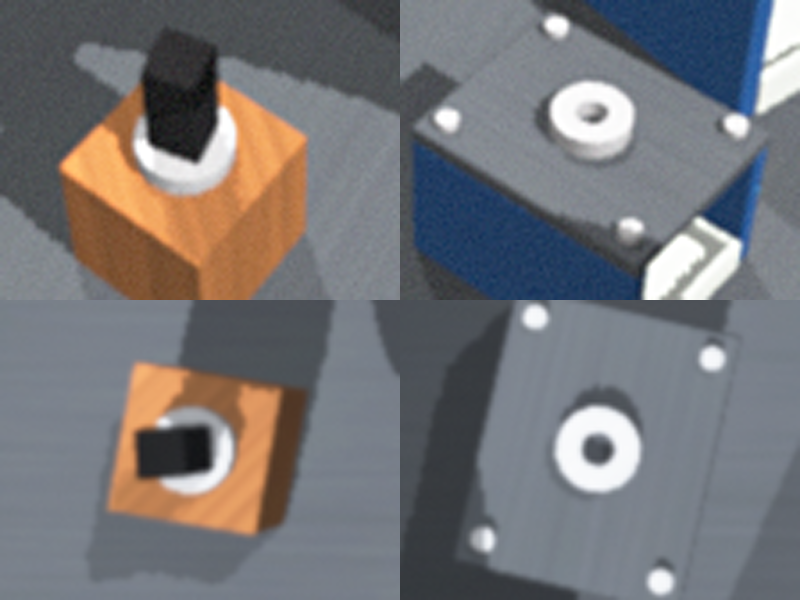

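Run:
```python
from h import *
S,T=cams.camera_model("side"),cams.camera_model("top")
f=lambda x0,y0,u,v:(x0+u/3.571-.36,y0+v/3.571-.36)
print("bore",tri([(S,f(290,185,193,112)),(T,f(233,221,198,148))]))
print("handle top",tri([(S,f(220,285,181,48)),(T,f(100,213,161,154))]))
print("block top",tri([(S,f(220,285,183,150)),(T,f(100,213,195,148))]))
for n,p in dict(ball=[(134,17),(311,58),(82,238),(259,281)],blk=[(132,62),(283,86),(258,234),(108,210)]).items():
    x0,y0=(233,221) if n=="ball" else (100,213); print(n,[np.round(onplane(T,f(x0,y0,*q),102 if n=="ball" else 80),1) for q in p])
s=get_state();m=cams.camera_model("wrist");print(s["eef_pos"],s["orientation"]);M=m["camera_from_world"];print(np.round(M,3).tolist(),(-M[:3,:3].T@M[:3,3]).round(1),m["camera_matrix"].round(1).tolist())
from scipy.spatial.transform import Rotation as R
print(R.from_euler("xyz",s["orientation"]).as_matrix().round(3), "cam in tool",(R.from_euler("xyz",s["orientation"]).as_matrix().T@(-M[:3,:3].T@M[:3,3]-s["eef_pos"])).round(1))
```

```text
bore (array([ 501.45329043, -106.10479989,  113.46236582]), np.float64(0.1397141128667272))
handle top (array([509.47807542, 149.0509072 , 161.88385263]), np.float64(0.019688539104123493))
block top (array([510.71209681, 151.13087224,  83.81382959]), np.float64(0.10430334014992582))
ball [array([569.9, -71. ]), array([ 550.1, -165.5]), array([452.7, -46.1]), array([ 432.2, -139.9])]
blk [array([556.2, 187.8]), array([544.9, 105.5]), array([464.9, 116.3]), array([476.1, 197.6])]
[144.82656872 633.24208133 230.53443169] [-3.14016771e+00  1.18028474e-04  2.91681400e+00]
[[0.223, 0.975, -0.001, -650.038], [-0.935, 0.213, -0.285, 37.729], [-0.277, 0.065, 0.959, -377.712], [0.0, 0.0, 0.0, 1.0]] [ 75.5 650.1 371.9] [[298.5, 0.0, 283.2], [0.0, 298.5, 208.2], [0.0, 0.0, 1.0]]
[[-0.975  0.223 -0.   ]
 [ 0.223  0.975 -0.001]
 [-0.    -0.001 -1.   ]] cam in tool [  71.3    0.8 -141.4]
```

Call:
move_arm:
  increments:
    - [[-0.03,-0.025,-0.02],0]
    - [[-0.07,-0.06,-0.04],0]
    - [[-0.11,-0.093,-0.06],0]
    - [[-0.15,-0.126,-0.08],0]
    - [[-0.19,-0.16,-0.08],0]
    - [[-0.23,-0.193,-0.08],0]
    - [[-0.27,-0.227,-0.08],0]
    - [[-0.31,-0.26,-0.08],0]
  jaw: 1

```text
time_s: 0.77
eef_pos: [328.8, 389.7, 291.2]
orientation: [-3.142, -0.0, 2.917]
contact_force: [1.1, 0.7, 0.2]
width: 85.1
gripper_force: 0.0
```

Call:
move_arm:
  increments:
    - [[-0.04,-0.034,0],0]
    - [[-0.08,-0.067,0],0]
    - [[-0.12,-0.1,0],0]
    - [[-0.16,-0.135,0],0]
    - [[-0.2,-0.168,0],0]
    - [[-0.24,-0.202,0],0]
    - [[-0.275,-0.23,0],0]
    - [[-0.308,-0.259,0],0]

```text
time_s: 1.43
eef_pos: [510.8, 148.8, 291.3]
orientation: [-3.142, 0.0, 2.916]
contact_force: [-0.6, 0.4, -0.1]
width: 85.2
gripper_force: 0.0
```

Run:
```python
from h import *
s=get_state();m=cams.camera_model("wrist");i=cams.read_camera("wrist");cv2.imwrite("pics/w1.png",i[:,:,::-1])
import pickle;pickle.dump(m,open("w1.pkl","wb"))
print({k:np.round(s[k],3) for k in("time_s","qpos","eef_pos","orientation","contact_force")})
print(proj(m,[510,150,158]),proj(m,[510,150,84]))
```

```text
{'time_s': np.float64(1.433), 'qpos': array([-0.86 ,  0.056,  0.52 ,  1.681, -0.028,  1.412,  1.009]), 'eef_pos': array([510.798, 148.836, 291.252]), 'orientation': array([-3.142,  0.   ,  2.916]), 'contact_force': array([-0.559,  0.363, -0.094])}
[283.38282632 196.80580274] [283.34069376 181.34101194]
```

View pics/w1.png

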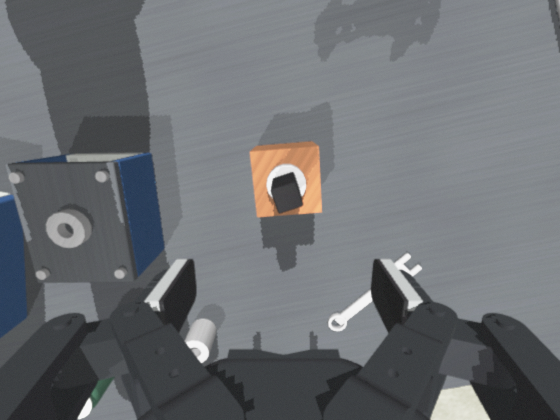

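The wrist view shows the tool at about (287,190) on the block, with its handle turned relative to the block. I'll fit the handle's box silhouette in all three views.

```bash
cat > fit.py <<'E'
from h import *
import pickle
from scipy.optimize import differential_evolution
S,T,W=cams.camera_model("side"),cams.camera_model("top"),pickle.load(open("w1.pkl","rb"))
V=[]
for n,m,(x,y,w,h) in [("side0",S,(255,288,32,45)),("top0",T,(130,240,38,30)),("w1",W,(262,160,50,60))]:
    i=cv2.imread(f"pics/{n}.png"); c=i[y:y+h,x:x+w]; c=cv2.resize(c,None,fx=4,fy=4,interpolation=cv2.INTER_CUBIC)
    k=((c.max(2)<62)*255).astype(np.uint8)
    nn,l,st,_=cv2.connectedComponentsWithStats(k); b=1+st[1:,4].argmax(); V.append((m,x,y,(l==b).astype(np.uint8))); print(n,st[b,4]/16)
def box(p,dz):
    a=p[2];c,s=np.cos(a),np.sin(a)
    return [[p[0]+13*(c*i-s*j),p[1]+13*(s*i+c*j),z+dz] for i in(-1,1) for j in(-1,1) for z in(98,158)]
def cost(p,each=False):
    r=[]
    for j,(m,x,y,k) in enumerate(V):
        q=np.array([((proj(m,v)-[x,y]+.5)*4-.5)+(p[3+2*j:5+2*j] if 0 else 0) for v in box(p,p[3])]).astype(np.float32)
        g=np.zeros_like(k);cv2.fillConvexPoly(g,np.round(cv2.convexHull(q)*16).astype(np.int32),1,shift=4)
        r.append((g&k).sum()/(g|k).sum())
    return r if each else 3-sum(r)
if __name__=="__main__":
    r=differential_evolution(cost,[(500,520),(140,160),(-.8,.79),(-6,6)],seed=1,maxiter=60,popsize=12)
    print(r.x,np.degrees(r.x[2]),cost(r.x,True))
    for a in range(-45,46,15): print(a,round(cost([*r.x[:2],np.radians(a),r.x[3]]),3),end=" ")
E
python3 fit.py
```

```text
side0 592.25
top0 230.1875
w1 229.625
[ 5.11014557e+02  1.50523447e+02  1.70028704e-01 -3.59168796e+00] 9.74192714964451 [np.float64(0.8188813002507133), np.float64(0.6922932330827067), np.float64(0.21985129662092728)]
-45 1.378 -30 1.403 -15 1.375 0 1.31 15 1.279 30 1.353 45 1.378
```

Run:
```python
from h import *
import fit
p=[511,150.5,.17,0]
o=[]
for n,(m,x,y,k) in zip(("side0","top0","w1"),fit.V):
    h,w=k.shape[0]//4,k.shape[1]//4
    i=cv2.resize(cv2.imread(f"pics/{n}.png")[y:y+h,x:x+w],(w*5,h*5),interpolation=cv2.INTER_CUBIC)
    i=np.clip(i.astype(float)*1.8,0,255).astype(np.uint8)
    g=cv2.cvtColor(cv2.resize(k*255,(w*5,h*5)),cv2.COLOR_GRAY2BGR)
    for v in fit.box(p,0):
        q=(proj(m,v)-[x,y]+.5)*5; cv2.circle(i,tuple(int(a) for a in q),2,(0,255,0) if v[2]>100 else (0,0,255),-1)
    a=np.vstack([i,g]);o.append(np.pad(a,((0,600-a.shape[0]),(0,5),(0,0))))
cv2.imwrite("pics/m.png",np.hstack(o))
```

```text
side0 592.25
top0 230.1875
w1 229.625
```

View pics/m.png

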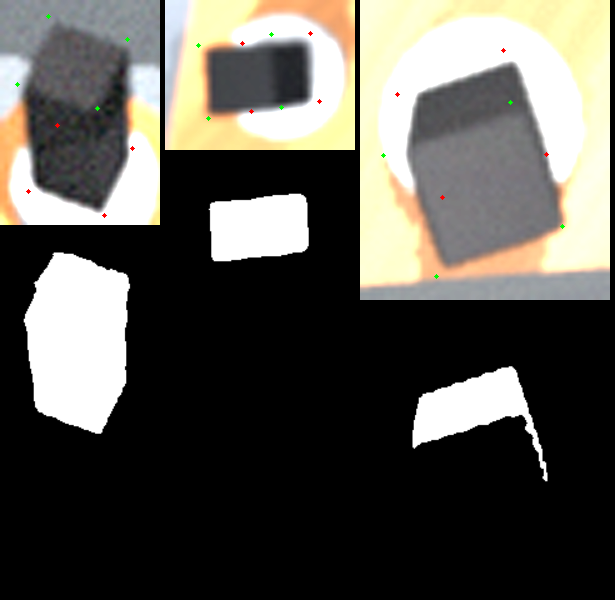

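```bash
sed -i 's/c.max(2)<62/c.max(2)<(85 if n=="w1" else 72 if n=="top0" else 62)/' fit.py; sed -i 's/,(-6,6)\]/,(-8,6)]/' fit.py; python3 fit.py
```

```text
side0 592.25
top0 242.1875
w1 869.875
[ 5.11578629e+02  1.51220467e+02  1.34430969e-01 -4.09620464e+00] 7.702327169083245 [np.float64(0.802286884546463), np.float64(0.7282465701935726), np.float64(0.8482126489459212)]
-45 0.85 -30 0.866 -15 0.791 0 0.675 15 0.67 30 0.804 45 0.85
```

The handle fits at about (511, 151) with a yaw of about 7.5°, and its heights agree with the text to about 4 mm. I'll turn, descend over it and grip.

Call:
move_arm:
  increments:
    - [[0,0.001,0.02],-0.08]
    - [[0,0.002,0.05],-0.2]
    - [[0,0.003,0.08],-0.32]
    - [[0,0.003,0.11],-0.43]
    - [[0,0.003,0.13],-0.44]
    - [[0,0.003,0.15],-0.44]
    - [[0,0.003,0.16],-0.44]
    - [[0,0.003,0.17],-0.44]

```text
time_s: 2.15
eef_pos: [510.0, 153.1, 163.0]
orientation: [-3.141, -0.001, -3.021]
contact_force: [0.3, 0.0, 0.6]
width: 85.3
gripper_force: 0.0
```

Call:
move_arm:
  increments:
    - [[0,0,0.02],0]
    - [[0,0,0.035],0]
    - [[0,0,0.05],0]
    - [[0,0,0.06],0]
    - [[0,0,0.067],0]
    - [[0,0,0.071],0]
    - [[0,0,0.071],0]
    - [[0,0,0.071],0]

```text
time_s: 2.82
eef_pos: [510.7, 153.0, 110.9]
orientation: [3.142, 0.0, -3.021]
contact_force: [-0.5, 1.2, -0.4]
width: 85.4
gripper_force: 0.0
```

Call:
move_arm:
  increments:
    - [[0,0,0],0]
    - [[0,0,0],0]
    - [[0,0,0],0]
    - [[0,0,0],0]
    - [[0,0,0],0]
    - [[0,0,0],0]
    - [[0,0,0],0]
    - [[0,0,0],0]
  jaw: -1
  grip_force: 60

```text
time_s: 3.48
eef_pos: [510.6, 153.0, 110.8]
orientation: [3.141, 0.0, -3.021]
contact_force: [-1.2, -0.9, 4.4]
width: 25.4
gripper_force: 60.6
```

Run:
```python
from h import *
s=get_state();print({k:np.round(s[k],3) for k in("time_s","qpos","eef_pos","orientation","contact_force","wrist_torque","width","gripper_force")})
```

```text
{'time_s': np.float64(3.483), 'qpos': array([-0.816,  0.207,  0.496,  1.916, -0.113,  1.046,  1.42 ]), 'eef_pos': array([510.594, 152.996, 110.827]), 'orientation': array([ 3.141,  0.   , -3.021]), 'contact_force': array([-1.166, -0.947,  4.42 ]), 'wrist_torque': array([-0.095,  0.25 ,  0.041]), 'width': np.float64(25.411), 'gripper_force': np.float64(60.58)}
```

Gripped at a width of 25.4 mm, which fits the 26 mm handle. Next I'll lift straight up, high enough to be near the side camera, to see the pin's offset.

Call:
move_arm:
  increments:
    - [[0,0,0],0]
    - [[0,0,-0.005],0]
    - [[0,0,-0.015],0]
    - [[0,0,-0.03],0]
    - [[0,0,-0.055],0]
    - [[0,0,-0.09],0]
    - [[0,0,-0.13],0]
    - [[0,0,-0.17],0]
  grip_force: 100

```text
time_s: 4.15
eef_pos: [510.1, 152.7, 240.0]
orientation: [-3.141, -0.0, -3.021]
contact_force: [0.9, 0.3, -4.0]
width: 24.9
gripper_force: 98.2
```

Call:
move_arm:
  increments:
    - [[0,0,-0.04],0]
    - [[0,0,-0.08],0]
    - [[0,0,-0.12],0]
    - [[0,0,-0.17],0]
    - [[0,0,-0.22],0]
    - [[0,0,-0.25],0]
    - [[0,0,-0.26],0]
    - [[0,0,-0.26],0]

```text
time_s: 4.82
eef_pos: [510.9, 152.9, 435.0]
orientation: [3.141, 0.003, -3.021]
contact_force: [-0.8, 0.1, -4.0]
width: 25.1
gripper_force: 98.5
```

Run:
```python
from h import *
import pickle
s=get_state();S=cams.camera_model("side")
print({k:np.round(s[k],3) for k in("time_s","qpos","eef_pos","orientation","contact_force","wrist_torque","width")})
i=cams.read_camera("side");cv2.imwrite("pics/s_0.png",i[:,:,::-1])
p=s["eef_pos"];z=p[2]-110.8+84
for dz in (0,-75): print(proj(S,[p[0],p[1],z+dz]))
u,v=proj(S,[p[0],p[1],z-30]);x,y=int(u)-50,int(v)-75
c=i[max(y,0):y+150,max(x,0):x+100,::-1];print(max(x,0),max(y,0),c.shape);cv2.imwrite("pics/s_0c.png",cv2.resize(c,None,fx=4,fy=4,interpolation=cv2.INTER_CUBIC))
```

```text
{'time_s': np.float64(4.817), 'qpos': array([-0.856,  0.051,  0.513,  1.398, -0.026,  1.695,  1.345]), 'eef_pos': array([510.88 , 152.917, 435.002]), 'orientation': array([ 3.141e+00,  3.000e-03, -3.021e+00]), 'contact_force': array([-0.757,  0.128, -4.011]), 'wrist_torque': array([ 0.019, -0.052, -0.025]), 'width': np.float64(25.105)}
[259.00569632 176.54922445]
[262.36079765 221.24593628]
210 120 (150, 100, 3)
```

View pics/s_0c.png

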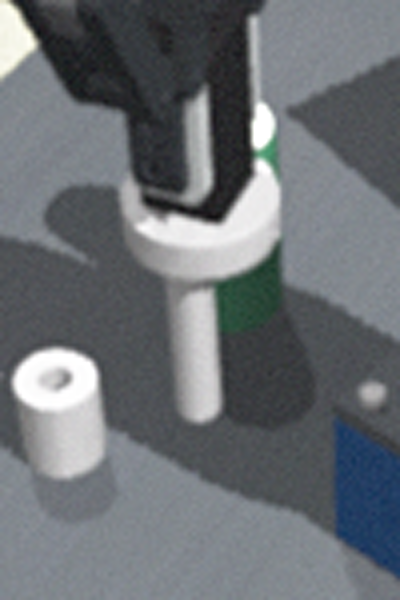

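The side view shows the chuck centred at crop x≈201 and the pin tip at about (199,408). The handle axis would put the tip near x≈214, so the pin sits about 5 mm to image-left. I'll twist 45° for a second reading to get the other component.

Call:
move_arm:
  increments:
    - [[0,0,0],0.08]
    - [[0,0,0],0.23]
    - [[0,0,0],0.38]
    - [[0,0,0],0.53]
    - [[0,0,0],0.68]
    - [[0,0,0],0.83]
    - [[0,0,0],0.96]
    - [[0,0,0],1.0]

```text
time_s: 5.53
eef_pos: [509.7, 152.8, 430.5]
orientation: [-3.138, -0.002, 2.471]
contact_force: [-0.2, -0.3, -4.0]
width: 25.1
gripper_force: 98.3
```

Call:
move_arm:
  increments:
    - [[0,0,0],0.1]
    - [[0,0,0],0.25]
    - [[0,0,0],0.4]
    - [[0,0,0],0.55]
    - [[0,0,0],0.7]
    - [[0,0,0],0.85]
    - [[0,0,0],0.97]
    - [[0,0,0],1.0]

```text
time_s: 6.2
eef_pos: [509.8, 152.8, 430.7]
orientation: [-3.138, 0.001, 1.687]
contact_force: [0.1, 0.0, -3.5]
width: 25.0
gripper_force: 98.3
```

Run:
```python
from h import *
s=get_state();S=cams.camera_model("side")
print({k:np.round(s[k],3) for k in("time_s","qpos","eef_pos","orientation")})
i=cams.read_camera("side");cv2.imwrite("pics/s_1.png",i[:,:,::-1])
for n in("s_0","s_1"):
    g=cv2.imread(f"pics/{n}.png").max(2).astype(float); print(n)
    for r in list(range(168,226,3)):
        row=g[r,225:290]; b=np.where(row>140)[0]
        runs=np.split(b,np.where(np.diff(b)>1)[0]+1); print(r,[(225+int(q[0]),225+int(q[-1])) for q in runs if len(q)>3])
```

```text
{'time_s': np.float64(6.2), 'qpos': array([-0.9  ,  0.053,  0.561,  1.407, -0.028,  1.693, -0.228]), 'eef_pos': array([509.759, 152.833, 430.724]), 'orientation': array([-3.138e+00,  1.000e-03,  1.687e+00])}
s_0
168 [(240, 244), (257, 260), (270, 280), (286, 289)]
171 [(241, 245), (268, 280)]
174 [(241, 249), (251, 256), (266, 280), (283, 286)]
177 [(243, 282), (284, 288)]
180 [(247, 278), (286, 289)]
183 [(247, 276), (285, 289)]
186 [(248, 272)]
189 [(253, 265)]
192 [(259, 262)]
195 [(255, 263)]
198 [(254, 263)]
201 [(254, 263)]
204 [(255, 263)]
207 [(255, 263)]
210 [(225, 233), (255, 264)]
213 [(225, 234), (255, 264)]
216 [(225, 234), (255, 264)]
219 [(225, 234), (255, 264)]
222 [(225, 234), (256, 264)]
225 [(225, 235)]
s_1
168 [(268, 281), (283, 289)]
171 [(242, 245), (272, 289)]
174 [(241, 247), (270, 289)]
177 [(242, 257), (268, 289)]
180 [(244, 289)]
183 [(248, 289)]
186 [(248, 278), (282, 289)]
189 [(249, 274), (281, 289)]
192 [(256, 269)]
195 [(261, 269)]
198 [(260, 269)]
201 [(260, 269)]
204 [(260, 269)]
207 [(261, 269)]
210 [(225, 232), (261, 270)]
213 [(225, 234), (261, 270)]
216 [(225, 234), (261, 270)]
219 [(225, 234), (261, 270)]
222 [(225, 235), (262, 270)]
225 [(225, 235), (264, 267)]
```

Call:
move_arm:
  increments:
    - [[0,0,0],0.08]
    - [[0,0,0],0.23]
    - [[0,0,0],0.38]
    - [[0,0,0],0.53]
    - [[0,0,0],0.68]
    - [[0,0,0],0.83]
    - [[0,0,0],0.96]
    - [[0,0,0],1.0]

```text
time_s: 6.92
eef_pos: [510.1, 152.9, 431.8]
orientation: [-3.141, 0.002, 0.903]
contact_force: [-0.7, 0.3, -2.4]
width: 24.6
gripper_force: 98.3
```

Call:
move_arm:
  increments:
    - [[0,0,0],0.1]
    - [[0,0,0],0.25]
    - [[0,0,0],0.4]
    - [[0,0,0],0.55]
    - [[0,0,0],0.7]
    - [[0,0,0],0.85]
    - [[0,0,0],0.97]
    - [[0,0,0],1.0]

```text
time_s: 7.58
eef_pos: [510.1, 152.9, 431.9]
orientation: [3.141, 0.002, 0.119]
contact_force: [-0.3, 0.2, -4.4]
width: 24.9
gripper_force: 98.3
```

```bash
cat > pin.py <<'E'
from h import *
from scipy.spatial.transform import Rotation as R
S=cams.camera_model("side")
P=[([510.88,152.917,435.002],[3.141,.003,-3.021],"s_0"),([509.759,152.833,430.724],[-3.138,.001,1.687],"s_1")]
s=get_state();print({k:np.round(s[k],3) for k in("time_s","qpos","eef_pos","orientation")})
P.append((s["eef_pos"],s["orientation"],"s_2"))
i=cams.read_camera("side");cv2.imwrite("pics/s_2.png",i[:,:,::-1])
M=[]
for _,_,n in P:
    g=cv2.imread(f"pics/{n}.png").max(2).astype(float);rows=range(200,217,2);u=[]
    for r in rows:
        row=g[r,240:285];b=row>130;k=np.argmax(np.convolve(b,np.ones(9),'same'));lo=hi=k
        while b[lo-1]:lo-=1
        while hi+1<len(row) and b[hi+1]:hi+=1
        f=lambda a,c:(130-row[a])/(row[c]-row[a])*(c-a)+a
        u.append(240+(f(lo-1,lo)+f(hi,hi+1))/2) if hi+1<len(row) else None
    M.append((np.mean(rows),np.mean(u)));print(n,M[-1],np.std(u))
def pt(pose,a,b,dz):  # dz along tool z beyond TCP
    return np.array(pose[0])+R.from_euler("xyz",pose[1]).apply([a,b,dz])
def res(p):
    o=[]
    for q,(r,u) in zip(P,M):
        t,e=[proj(S,pt(q,p[0],p[1],d)) for d in(26.8,101.8)]
        f=(r-t[1])/(e[1]-t[1]);o.append(t[0]+f*(e[0]-t[0])+p[2]-u)
    return o
r=least_squares(res,[0,0,0]);print("a,b (tool mm), bias px",r.x,r.fun,np.hypot(*r.x[:2]))
E
python3 pin.py
```

```text
{'time_s': np.float64(7.583), 'qpos': array([-0.945,  0.052,  0.609,  1.407, -0.03 ,  1.694, -1.793]), 'eef_pos': array([510.118, 152.939, 431.934]), 'orientation': array([3.141e+00, 2.000e-03, 1.190e-01])}
s_0 (np.float64(208.0), np.float64(258.9091751158419)) 0.3499317179669157
s_1 (np.float64(208.0), np.float64(264.81751517544853)) 0.3614994957657259
s_2 (np.float64(208.0), np.float64(267.6083710642432)) 0.30186600345899195
a,b (tool mm), bias px [-4.72664189  1.4233145   1.67562344] [-5.68434189e-14 -1.13686838e-13  0.00000000e+00] 4.9362908880198315
```

The pin's offset from the TCP in tool axes is (-4.7, +1.4) mm. Its length of 4.94 matches the 5 mm given. I'll move over the bore with the tip about 20 mm above the rim, then calibrate the side view against the known tip position.

Call:
move_arm:
  increments:
    - [[-0.004,0.03,0],0]
    - [[-0.01,0.075,0],0]
    - [[-0.016,0.12,0.01],0]
    - [[-0.022,0.165,0.025],0]
    - [[-0.029,0.21,0.045],0]
    - [[-0.035,0.255,0.065],0]
    - [[-0.041,0.3,0.085],0]
    - [[-0.046,0.34,0.1],0]

```text
time_s: 8.3
eef_pos: [505.8, -106.6, 356.6]
orientation: [-3.141, 0.001, 0.125]
contact_force: [1.1, -0.3, -2.3]
width: 24.9
gripper_force: 98.5
```

Call:
move_arm:
  increments:
    - [[0,0,0.03],0]
    - [[0,0,0.06],0]
    - [[0,0,0.09],0]
    - [[0,0,0.12],0]
    - [[0,0,0.14],0]
    - [[0,0,0.155],0]
    - [[0,0,0.16],0]
    - [[0,0,0.16],0]

```text
time_s: 8.97
eef_pos: [506.5, -104.2, 237.4]
orientation: [3.141, 0.001, 0.123]
contact_force: [-0.1, 0.2, -3.1]
width: 25.0
gripper_force: 98.7
```

Run:
```python
from h import *
from scipy.spatial.transform import Rotation as R
S=cams.camera_model("side")
s=get_state();print({k:np.round(s[k],4) for k in("time_s","qpos","eef_pos","orientation","contact_force")})
i=cams.read_camera("side")[:,:,::-1];cv2.imwrite("pics/h1.png",i)
p=s["eef_pos"]+R.from_euler("xyz",s["orientation"]).apply([-4.73,1.42,101.8])
print("tip",p,proj(S,p))
u=proj(S,p);x,y=310,150
f=lambda c:cv2.resize(c[y:y+100,x:x+66],(396,600),interpolation=cv2.INTER_CUBIC)
cv2.imwrite("pics/h1c.png",np.hstack([f(i),f(cv2.imread("pics/side0.png"))]))
```

```text
{'time_s': np.float64(8.9667), 'qpos': array([-0.6979,  0.049 ,  0.8546,  1.8082, -0.0378,  1.3027, -1.2819]), 'eef_pos': array([ 506.4946, -104.249 ,  237.4345]), 'orientation': array([3.1414e+00, 1.4000e-03, 1.2270e-01]), 'contact_force': array([-0.0562,  0.2439, -3.098 ])}
tip [ 501.83812409 -106.26859261  135.64119394] [344.15500525 207.582733  ]
```

View pics/h1c.png

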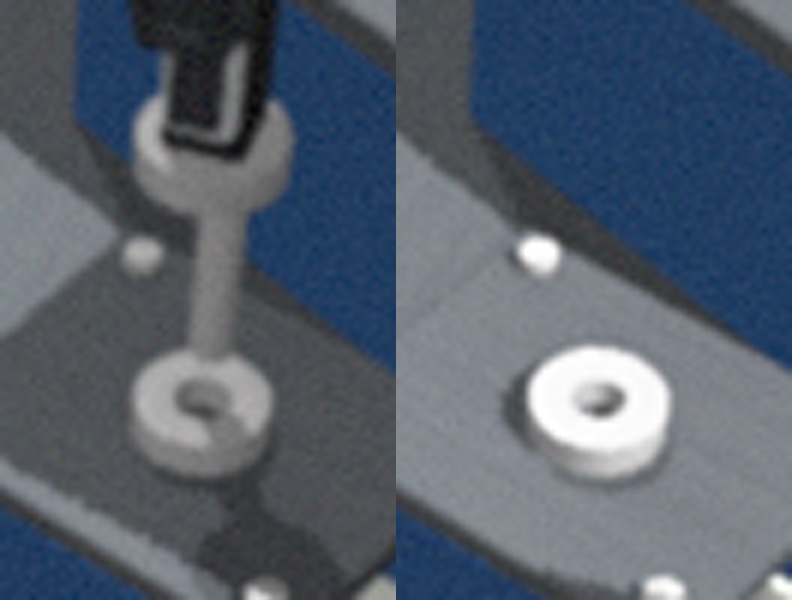

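Run:
```python
from h import *
S=cams.camera_model("side")
for c in [(203,398.5),(198,402),(198,398.5),(202,397)]: print(c,onplane(S,(310+c[0]/6-.5,150+c[1]/6-.5),115))
i=cv2.imread("pics/h1.png").max(2)
for r in (196,200,204,206,207,208,209,210,211): print(r,i[r,338:352].tolist())
```

```text
(203, 398.5) [ 501.36282466 -104.70360036]
(198, 402) [ 502.10387122 -102.55214167]
(198, 398.5) [ 502.74798935 -103.95599011]
(202, 397) [ 501.91579094 -105.15703565]
196 [81, 87, 83, 86, 105, 117, 131, 124, 120, 117, 107, 94, 69, 64]
200 [86, 81, 83, 101, 113, 125, 126, 126, 119, 114, 102, 95, 86, 80]
204 [81, 84, 87, 103, 117, 130, 126, 123, 115, 108, 98, 87, 87, 85]
206 [86, 83, 84, 103, 121, 126, 122, 121, 112, 107, 94, 84, 83, 88]
207 [88, 87, 93, 109, 120, 119, 125, 117, 113, 107, 95, 82, 81, 81]
208 [109, 118, 129, 139, 130, 129, 124, 116, 111, 103, 101, 94, 82, 87]
209 [148, 158, 163, 162, 150, 132, 128, 119, 116, 123, 134, 126, 106, 85]
210 [171, 173, 172, 173, 166, 151, 149, 144, 142, 151, 161, 156, 138, 118]
211 [173, 178, 174, 169, 170, 163, 164, 164, 168, 172, 172, 171, 161, 144]
```

Relative to the tip, the bore centre comes out at about (502.4, -103.4). I'll correct to that, hover just above the rim, then descend slowly watching the force.

Call:
move_arm:
  increments:
    - [[0.001,-0.002,0.004],0]
    - [[0.001,-0.0037,0.008],0]
    - [[0.001,-0.0037,0.012],0]
    - [[0.001,-0.0037,0.016],0]
    - [[0.001,-0.0037,0.019],0]
    - [[0.001,-0.0037,0.021],0]
    - [[0.001,-0.0037,0.022],0]
    - [[0.001,-0.0037,0.022],0]

```text
time_s: 9.68
eef_pos: [507.2, -101.5, 221.4]
orientation: [3.141, 0.0, 0.121]
contact_force: [-0.4, 0.5, -2.9]
width: 25.2
gripper_force: 98.7
```

Call:
move_arm:
  increments:
    - [[0,0,0.001],0]
    - [[0,0,0.002],0]
    - [[0,0,0.003],0]
    - [[0,0,0.004],0]
    - [[0,0,0.005],0]
    - [[0,0,0.0055],0]
    - [[0,0,0.006],0]
    - [[0,0,0.0065],0]

```text
time_s: 10.35
eef_pos: [507.3, -101.4, 216.7]
orientation: [3.142, 0.0, 0.121]
contact_force: [-0.4, -1.3, -3.1]
width: 24.7
gripper_force: 98.7
```

Call:
move_arm:
  increments:
    - [[0,0,0.0005],0]
    - [[0,0,0.001],0]
    - [[0,0,0.0015],0]
    - [[0,0,0.002],0]
    - [[0,0,0.0025],0]
    - [[0,0,0.003],0]
    - [[0,0,0.0035],0]
    - [[0,0,0.004],0]

```text
time_s: 11.02
eef_pos: [507.3, -101.4, 213.6]
orientation: [3.142, 0.0, 0.121]
contact_force: [-0.3, 0.0, -3.5]
width: 24.8
gripper_force: 98.7
```

Run:
```python
from h import *
s=get_state();print({k:np.round(s[k],3) for k in("time_s","eef_pos","contact_force","wrist_torque")})
```

```text
{'time_s': np.float64(11.017), 'eef_pos': array([ 507.323, -101.438,  213.646]), 'contact_force': array([-0.309,  0.013, -3.496]), 'wrist_torque': array([-0.015, -0.003, -0.015])}
```

Call:
move_arm:
  increments:
    - [[0,0,0.001],0]
    - [[0,0,0.002],0]
    - [[0,0,0.003],0]
    - [[0,0,0.004],0]
    - [[0,0,0.005],0]
    - [[0,0,0.006],0]
    - [[0,0,0.007],0]
    - [[0,0,0.008],0]

```text
time_s: 11.68
eef_pos: [507.3, -101.4, 207.6]
orientation: [3.142, 0.0, 0.121]
contact_force: [0.1, 0.4, -4.3]
width: 25.0
gripper_force: 98.7
```

Run:
```python
from h import *
s=get_state();print({k:np.round(s[k],3) for k in("time_s","eef_pos","contact_force","wrist_torque")})
```

```text
{'time_s': np.float64(11.683), 'eef_pos': array([ 507.294, -101.448,  207.608]), 'contact_force': array([ 0.127,  0.355, -4.318]), 'wrist_torque': array([-0.002, -0.03 , -0.012])}
```

The pin is in the bore: the tip is about 9 mm below the rim with no force on it. I'll continue slowly onto the slug.

Call:
move_arm:
  increments:
    - [[0,0,0.001],0]
    - [[0,0,0.002],0]
    - [[0,0,0.003],0]
    - [[0,0,0.004],0]
    - [[0,0,0.005],0]
    - [[0,0,0.006],0]
    - [[0,0,0.007],0]
    - [[0,0,0.008],0]

```text
time_s: 12.35
eef_pos: [507.3, -101.4, 201.6]
orientation: [3.142, 0.0, 0.121]
contact_force: [-0.2, -0.0, -2.1]
width: 24.7
gripper_force: 98.7
```

Call:
move_arm:
  increments:
    - [[0,0,0.001],0]
    - [[0,0,0.002],0]
    - [[0,0,0.003],0]
    - [[0,0,0.004],0]
    - [[0,0,0.005],0]
    - [[0,0,0.006],0]
    - [[0,0,0.007],0]
    - [[0,0,0.008],0]

```text
time_s: 13.02
eef_pos: [507.3, -101.4, 195.6]
orientation: [3.142, -0.0, 0.121]
contact_force: [0.2, -0.3, -3.5]
width: 25.0
gripper_force: 98.7
```

Call:
move_arm:
  increments:
    - [[0,0,0.001],0]
    - [[0,0,0.002],0]
    - [[0,0,0.003],0]
    - [[0,0,0.004],0]
    - [[0,0,0.005],0]
    - [[0,0,0.006],0]
    - [[0,0,0.007],0]
    - [[0,0,0.008],0]

```text
time_s: 13.68
eef_pos: [508.1, -101.6, 190.8]
orientation: [-3.142, -0.002, 0.121]
contact_force: [-1.4, 0.5, 7.7]
width: 24.7
gripper_force: 100.0
```

Call:
move_arm:
  increments:
    - [[0,0,0.001],0]
    - [[0,0,0.002],0]
    - [[0,0,0.003],0]
    - [[0,0,0.004],0]
    - [[0,0,0.005],0]
    - [[0,0,0.006],0]
    - [[0,0,0.007],0]
    - [[0,0,0.008],0]

```text
time_s: 14.35
eef_pos: [508.1, -101.6, 184.8]
orientation: [-3.142, -0.002, 0.121]
contact_force: [-2.0, 0.8, 8.0]
width: 24.9
gripper_force: 100.0
```

Run:
```python
from h import *
s=get_state();print({k:np.round(s[k],3) for k in("time_s","eef_pos","contact_force","wrist_torque")})
```

```text
{'time_s': np.float64(14.35), 'eef_pos': array([ 508.133, -101.569,  184.826]), 'contact_force': array([-1.97 ,  0.799,  8.049]), 'wrist_torque': array([ 0.073,  0.542, -0.01 ])}
```

Call:
move_arm:
  increments:
    - [[0,0,0.0015],0]
    - [[0,0,0.003],0]
    - [[0,0,0.0045],0]
    - [[0,0,0.006],0]
    - [[0,0,0.0075],0]
    - [[0,0,0.009],0]
    - [[0,0,0.0105],0]
    - [[0,0,0.012],0]

```text
time_s: 15.02
eef_pos: [508.2, -101.6, 175.8]
orientation: [-3.142, -0.002, 0.121]
contact_force: [-1.9, 0.0, 7.3]
width: 24.6
gripper_force: 100.0
```

Call:
move_arm:
  increments:
    - [[0,0,0.0015],0]
    - [[0,0,0.003],0]
    - [[0,0,0.0045],0]
    - [[0,0,0.006],0]
    - [[0,0,0.0075],0]
    - [[0,0,0.009],0]
    - [[0,0,0.0105],0]
    - [[0,0,0.012],0]

```text
time_s: 15.68
eef_pos: [507.9, -101.5, 166.5]
orientation: [-3.141, -0.001, 0.121]
contact_force: [-1.4, 0.4, 5.5]
width: 24.9
gripper_force: 100.0
```

Call:
move_arm:
  increments:
    - [[0,0,0.0015],0]
    - [[0,0,0.003],0]
    - [[0,0,0.0045],0]
    - [[0,0,0.006],0]
    - [[0,0,0.0075],0]
    - [[0,0,0.009],0]
    - [[0,0,0.0105],0]
    - [[0,0,0.012],0]

```text
time_s: 16.35
eef_pos: [507.3, -101.4, 156.6]
orientation: [3.142, 0.0, 0.121]
contact_force: [0.2, -0.1, -3.3]
width: 25.2
gripper_force: 99.0
```

The force has dropped to zero, so the slug is out. I'll go 2 mm deeper to be sure, then withdraw straight up.

Call:
move_arm:
  increments:
    - [[0,0,0.0015],0]
    - [[0,0,0.003],0]
    - [[0,0,0.003],0]
    - [[0,0,0.0],0]
    - [[0,0,-0.008],0]
    - [[0,0,-0.022],0]
    - [[0,0,-0.036],0]
    - [[0,0,-0.05],0]

```text
time_s: 17.02
eef_pos: [507.6, -101.6, 195.8]
orientation: [3.142, -0.001, 0.121]
contact_force: [-0.1, 0.6, -2.5]
width: 24.6
gripper_force: 99.0
```

Call:
move_arm:
  increments:
    - [[0,0,-0.015],0]
    - [[0,0,-0.03],0]
    - [[0,0,-0.05],0]
    - [[0,0,-0.07],0]
    - [[0,0,-0.09],0]
    - [[0,0,-0.11],0]
    - [[0,0,-0.12],0]
    - [[0,0,-0.12],0]

```text
time_s: 17.68
eef_pos: [508.2, -101.6, 286.3]
orientation: [-3.141, -0.003, 0.121]
contact_force: [0.4, -0.3, -3.1]
width: 24.9
gripper_force: 99.0
```

Run:
```python
from h import *
s=get_state();print({k:np.round(s[k],3) for k in("time_s","qpos","eef_pos","orientation","contact_force")})
i=cams.read_camera("side")[:,:,::-1];cv2.imwrite("pics/p1.png",i)
f=lambda c:cv2.resize(c[190:300,285:405],(390,358),interpolation=cv2.INTER_CUBIC)
cv2.imwrite("pics/p1c.png",np.hstack([f(cv2.imread("pics/side0.png")),f(i)]))
```

```text
{'time_s': np.float64(17.683), 'qpos': array([-0.714,  0.012,  0.847,  1.733, -0.01 ,  1.398, -1.315]), 'eef_pos': array([ 508.216, -101.616,  286.318]), 'orientation': array([-3.141e+00, -3.000e-03,  1.210e-01]), 'contact_force': array([ 0.409, -0.273, -3.138])}
```

View pics/p1c.png

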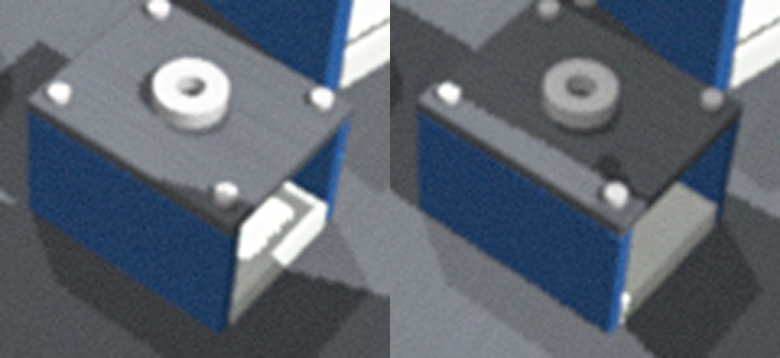

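The slug can't be seen under the plate, but the tip went 62 mm below the rim and the force had vanished. I'll carry the tool back, biased so the pin falls near the middle of the hole.

Call:
move_arm:
  increments:
    - [[0.004,-0.03,0],0]
    - [[0.01,-0.075,0],0]
    - [[0.017,-0.12,0],0]
    - [[0.023,-0.165,0],0]
    - [[0.03,-0.215,0],0]
    - [[0.037,-0.265,0],0]
    - [[0.043,-0.31,0],0]
    - [[0.047,-0.338,0],0]

```text
time_s: 18.4
eef_pos: [510.5, 158.9, 282.8]
orientation: [-3.141, 0.002, 0.125]
contact_force: [0.4, 1.1, -2.6]
width: 24.9
gripper_force: 98.8
```

Call:
move_arm:
  increments:
    - [[0,0,0.01],0]
    - [[0,0,0.03],0]
    - [[0,0,0.055],0]
    - [[0,0,0.08],0]
    - [[0,0,0.1],0]
    - [[0,0,0.112],0]
    - [[0,0,0.116],0]
    - [[0,0,0.116],0]

```text
time_s: 19.07
eef_pos: [511.3, 154.1, 196.4]
orientation: [3.141, 0.002, 0.121]
contact_force: [0.1, -0.1, -3.2]
width: 25.0
gripper_force: 99.0
```

Run:
```python
from h import *
s=get_state();print({k:np.round(s[k],3) for k in("time_s","eef_pos","orientation","contact_force")})
i=cams.read_camera("side")[:,:,::-1];cv2.imwrite("pics/b1.png",i)
cv2.imwrite("pics/b1c.png",cv2.resize(i[270:390,215:335],(600,600),interpolation=cv2.INTER_CUBIC))
```

```text
{'time_s': np.float64(19.067), 'eef_pos': array([511.338, 154.093, 196.374]), 'orientation': array([3.141e+00, 2.000e-03, 1.210e-01]), 'contact_force': array([ 0.072, -0.119, -3.186])}
```

View pics/b1c.png

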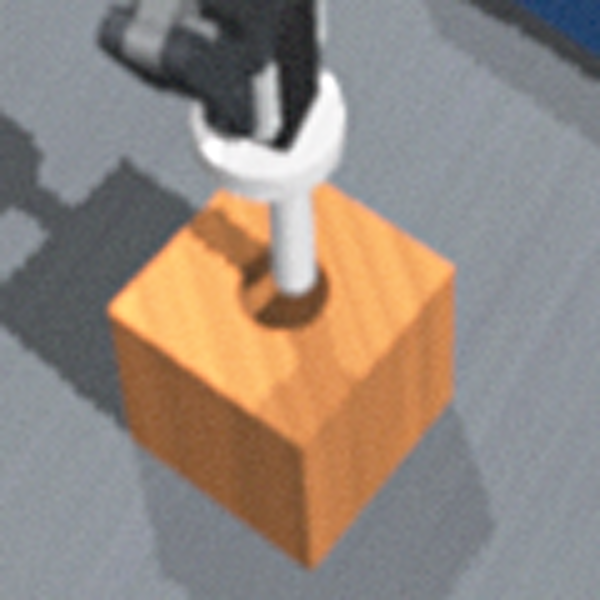

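The pin tip is over the hole, about 4 mm off centre against an 8 mm clearance. I'll shift 2.5 mm and lower it.

Call:
move_arm:
  increments:
    - [[0.002,0,0.002],0]
    - [[0.0033,0,0.008],0]
    - [[0.0033,0,0.02],0]
    - [[0.0033,0,0.035],0]
    - [[0.0033,0,0.05],0]
    - [[0.0033,0,0.063],0]
    - [[0.0033,0,0.07],0]
    - [[0.0033,0,0.073],0]

```text
time_s: 19.78
eef_pos: [513.5, 154.5, 140.9]
orientation: [3.141, 0.002, 0.121]
contact_force: [-0.9, -0.0, -3.3]
width: 24.7
gripper_force: 99.0
```

Call:
move_arm:
  increments:
    - [[0,0,0.008],0]
    - [[0,0,0.016],0]
    - [[0,0,0.022],0]
    - [[0,0,0.027],0]
    - [[0,0,0.03],0]
    - [[0,0,0.032],0]
    - [[0,0,0.034],0]
    - [[0,0,0.035],0]

```text
time_s: 20.45
eef_pos: [514.3, 154.8, 116.2]
orientation: [-3.142, -0.0, 0.121]
contact_force: [0.5, -0.2, -3.3]
width: 24.7
gripper_force: 99.0
```

Call:
move_arm:
  increments:
    - [[0,0,0.001],0]
    - [[0,0,0.002],0]
    - [[0,0,0.003],0]
    - [[0,0,0.004],0]
    - [[0,0,0.005],0]
    - [[0,0,0.006],0]
    - [[0,0,0.007],0]
    - [[0,0,0.0075],0]

```text
time_s: 21.12
eef_pos: [514.3, 154.8, 110.9]
orientation: [-3.141, 0.0, 0.121]
contact_force: [-3.2, -0.6, 6.2]
width: 24.7
gripper_force: 100.2
```

It's seated: contact came at the same height as the pick-up. Releasing and withdrawing upward.

Call:
move_arm:
  increments:
    - [[0,0,0],0]
    - [[0,0,0],0]
    - [[0,0,0],0]
    - [[0,0,0],0]
    - [[0,0,0],0]
    - [[0,0,0],0]
    - [[0,0,0],0]
    - [[0,0,0],0]
  jaw: 1
  grip_force: 20

```text
time_s: 21.78
eef_pos: [514.3, 154.8, 110.6]
orientation: [3.142, 0.0, 0.121]
contact_force: [0.9, 0.3, 0.5]
width: 85.0
gripper_force: 0.0
```

Call:
move_arm:
  increments:
    - [[0,0,-0.01],0]
    - [[0,0,-0.03],0]
    - [[0,0,-0.06],0]
    - [[0,0,-0.1],0]
    - [[0,0,-0.14],0]
    - [[0,0,-0.18],0]
    - [[0,0,-0.22],0]
    - [[0,0,-0.22],0]

```text
time_s: 22.45
eef_pos: [516.6, 155.2, 282.0]
orientation: [-3.138, -0.008, 0.12]
contact_force: [0.8, 0.0, 0.9]
width: 84.9
gripper_force: 0.0
```

Run:
```python
from h import *
s=get_state();print({k:np.round(s[k],3) for k in("time_s","eef_pos","contact_force","width")})
i=cams.read_camera("side")[:,:,::-1]
c=lambda x,y,w,h:cv2.resize(i[y:y+h,x:x+w],(390,400),interpolation=cv2.INTER_CUBIC)
cv2.imwrite("pics/e.png",np.hstack([c(232,280,80,82),c(290,190,110,113)]))
```

```text
{'time_s': np.float64(22.45), 'eef_pos': array([516.577, 155.199, 282.044]), 'contact_force': array([0.771, 0.039, 0.904]), 'width': np.float64(84.9)}
```

View pics/e.png

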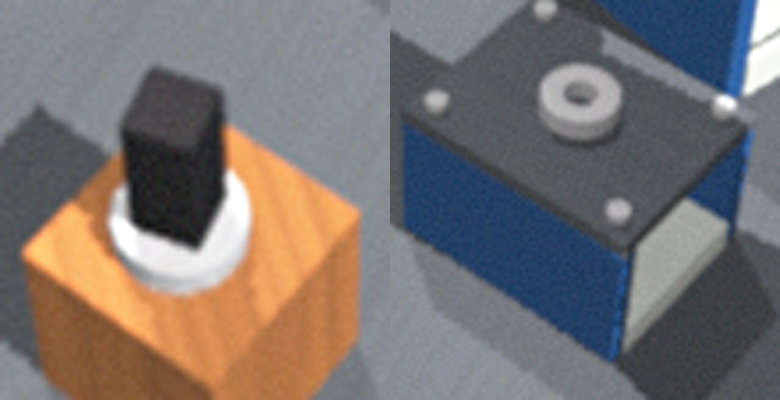

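The tool stands upright and home, at crop (180,215) against the block's centre at about (191,230), roughly 4–5 mm off. The gripper is open and clear, and the fixture is undisturbed, so I'm handing in.

```bash
python3 -c "
from plant import workorder;print(workorder.close_job())"
```

```text
the job is handed in; nothing more can be done
None
```

I pushed the slug out of the small fixture's bore, put the tool back upright and home in its block, released it and handed in the job at about 22.5 s. No verdict came back, and I never saw the slug in the pan; I inferred it dropped because the force vanished and the pin went about 62 mm below the rim.

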